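Close each dressing container with its own lid

TASK

The three round steel jars and the rectangular instrument box on the desk have been filled and must be closed before they go to the steriliser: put each lid on its own container, so that it sits fully home and level on the rim, and let go. Leave the containers standing where they are (do not push them about), and do not disturb the scissors and the tape roll that lie among them.

Things in the scene. Friction and masses are not known exactly. Their poses are not given: they have to be found in the camera images.
- jar_large: Large round stainless steel jar, open at the top, standing upright, loose, holding white plastic medicine cups: 104 mm outer diameter, 80 mm high, wall 3 mm. Origin: centre of its underside, on the desk; z up. Its rim is level and lies at the full height.
- jar_medium: Medium round stainless steel jar, open at the top, standing upright, loose, holding amber glass vials: 82 mm outer diameter, 70 mm high, wall 3 mm. Origin: centre of its underside, on the desk; z up. Its rim is level and lies at the full height.
- jar_small: Small round stainless steel jar, open at the top, standing upright, loose, holding dark rubber stoppers: 60 mm outer diameter, 50 mm high, wall 3 mm. Origin: centre of its underside, on the desk; z up. Its rim is level and lies at the full height.
- box: Rectangular stainless steel instrument box, open at the top, loose, holding forceps: 116 mm long (its x) by 76 mm wide (its y), 42 mm high, wall 3 mm. Origin: centre of its underside, on the desk; z up.
- lid_large_center (a point): Large round steel lid with a black knob, loose on the desk, knob up: 108 mm diameter, 41 mm high. From below: tapered plug 9 mm deep that enters the jar (81 to 91 mm diameter), 3 mm flange that rests on the rim, 3 mm dome, knob of 24 mm diameter from 19 to 41 mm. Point: on the axis, half-way up (20.5 mm above the plug's underside, which ends 9 mm below the rim when home); z up.
- lid_medium_center (a point): Medium round steel lid with a black knob, loose on the desk, knob up: 86 mm diameter, 41 mm high. From below: tapered plug 9 mm deep that enters the jar (59 to 69 mm diameter), 3 mm flange that rests on the rim, 3 mm dome, knob of 20 mm diameter from 19 to 41 mm. Point: on the axis, half-way up (20.5 mm above the plug's underside, which ends 9 mm below the rim when home); z up.
- lid_small_center (a point): Small round steel lid with a black knob, loose on the desk, knob up: 64 mm diameter, 41 mm high. From below: tapered plug 9 mm deep that enters the jar (37 to 47 mm diameter), 3 mm flange that rests on the rim, 3 mm dome, knob of 16 mm diameter from 19 to 41 mm. Point: on the axis, half-way up (20.5 mm above the plug's underside, which ends 9 mm below the rim when home); z up.
- lid_box_center (a point): Rectangular steel lid of the box, loose, handle up: 120 (x) x 80 (y) mm, 41 mm high. From below: tapered plug 9 mm deep that enters the box (93 x 53 to 103 x 63 mm), 3 mm plate that rests on the rim, mid strap handle along x, 60 long, 10 wide (y), bar from 30 to 41 mm, on 2 posts. Point: centre, half-way up (20.5 mm above the plug's underside, which ends 9 mm below the rim when home); z up. Fits either way round.
- scissors_center (a point): Scissors with steel blades and blue handles, lying flat among the containers, about 140 mm long (blades to +x), 65 mm wide, 8 mm thick. This point is at the pivot, 4 mm up. To be left alone.
- tape_roll_center (a point): Roll of grey surgical tape lying flat among the containers, 60 mm diameter, 25 mm high. This point is at its centre, half-way up. To be left alone.

How it is judged:
By the outcome, as a careful person would: the job done as asked, in the order asked, and still so for the second after the job is handed in, with the robot touching nothing.
It also fails if it takes over 118 s, if anything falls off the work surface, if the arm or the gripper's body presses on something with over 40 N, if the wrist force passes 120 N, or if a joint passes its speed limit or range.

ROBOT

A 6-joint arm with a two-finger parallel gripper is mounted at the origin on the work surface. World frame = base frame: x ahead of the robot, y to its left, z up, the work surface at z = 0. Lengths are in m, angles in rad, forces in N, time in s.
With the tool pointing down it reaches from about 0.25 to 0.725 m from the base axis. Payload 4 kg.
Tool frame: the origin (TCP) lies at the very end of the fingers, on their centre line; the grasp point (between the pads) lies 19 mm behind it; z points along the fingers, y is the line along which they close (so a half turn about z gives the same grasp; the last joint's range is limited). The gripper opens to 85 mm and grips with 20 to 120 N. Pads are 22 mm wide; open, the fingers measure 114 mm over their backs; the gripper's body (76 mm by 85 mm) begins 54 mm behind the grasp point. The pads swing forward as they close: fully open they stand 13 mm farther back than shut.
Start: joints at [1.103, 0.241, 0.005, 1.335, 0, 1.571], TCP at [0.225, 0.446, 0.231] pointing down, gripper open.
Joint ranges: [-2.72, 2.72], [-1.05, 1.87], [-1.09, 1.28], [-1.99, 2.15], [-1.42, 1.44], [-3.14, 3.14]. Speed limits (rad/s): [2.79, 2.79, 3.14, 3.14, 3.14, 3.14].

INTERFACE

Orientations are given as a unit quaternion [x, y, z, w].
In Python, from workcell import bot, vision, workorder, boxes_of gives the robot as it stands.
- The arm moves only by the tool send_rows, never from a script. Its argument "motion" is text: rows parted by semicolons, each of 5 numbers parted by spaces: the closure, from -1 (fully open) to 1 (shut), so that 0 is half open, then the shift along the tool's x, y, z in cm, then the turn about the tool's z in rad. In form: claw x y z twist; .... A call has 1 to 5 rows; each row is the pose to reach, as a shift and turn from the pose commanded when the call began, along the tool's axes at that moment; what a row does not reach only later rows make up. A row lasts 1/10 s, in which the tool goes at most 50 mm and 8.59 degrees, less where a joint would pass 70% of its speed; a pose out of reach is approached as far as the arm can. A call with a gripper value outside its range is refused whole. The fingers move at their own pace and stop on an object; the grip force is fixed at half the most. Time passes only in rows, so rows that repeat a pose let the fingers close. It gives the time, the measured TCP pose, the force, the opening and the grip force at its end, in the units of the state.
- bot.get_obs(): the state, without advancing time (a new reading comes with each control period).
- vision.camera(name): name is "scene" or "top"; returns the picture (400x640x3 uint8, red, green, blue); there is no depth.
- vision.camera_model(name): a dict with "fov_y" (degrees; the focal length in pixels is half the picture's height over the tangent of half this angle, whatever the lens; pixels are square), "cx", "cy" (the principal point, pixels), "k1" (the pictures are not rectified: a ray, as slopes to the right and down, at radius r is drawn at 1 + k1 r^2 times it, then the intrinsics apply), "world_from_camera" (4x4, takes a point from camera to world coordinates). Camera axes: x right, y down, z forward; pixel columns grow to the right and rows downward; lengths in m; the calibration is good to about 2 mm. A picture is of the moment at which its call begins. camera_model takes no time and is no camera call.
- workorder.job_done(): hands the job in; it is judged then, once.
Trained networks look in the newest picture that a camera, given by its name, has taken for a name from the list of things; names that differ only in an ending like _2 or _b are one class to them, and where a whole thing is asked for, a point or a joint stands for the part that bears it (a point fixed in the world has none). Each returns a list of dicts, best first, with "conf" (0 to 1); they miss things now and then, are a little off and sometimes report something else, mostly with a low value. They report only what shows in the picture. A call takes as long as a camera call.
- boxes_of(camera, target): "rect" ([centre column, centre row, width, height] in pixels, round what is visible of it).
The state is a dict: "clock": time; "joint_pos": joint angles; "joint_vel": joint speeds; "tau": joint torques, N m; "eef_pos": TCP position; "tool_rot": TCP orientation; "ft_force": force on the tool from outside, world axes, zero at the start; "ft_torque": the same for the moment, N m; "grip_width": finger opening in m; "grasp_force": force on a finger pad.
Only numpy, scipy, OpenCV 4.12 (cv2) and the standard library are available. Lean on these libraries where they do the work, as an engineer would, in place of code of your own. Each camera call takes 0.05 s, during which the arm holds its last target. There are 200 camera calls.

## Working session

There is one attempt and no reset: what is moved stays moved. The work goes in short steps, Python scripts to look and compute and a tool call to move; the robot and the scene stay as the last step left them, time stands still between calls to the robot, and variables do not carry over. Pictures are saved under pics/ and viewed, at most 14 in all, crops included, and the job is handed in when it is done.

Besides the shell and the picture viewer there is one more tool, called after ">>>" as name(argument=value, ...) on one line, values as JSON. send_rows: Moves the arm, as the interface text tells. Its arguments: {"type":"object","properties":{"motion":{"type":"string"}},"required":["motion"]}

```bash
mkdir -p pics; ls
python3 - <<'E'
from workcell import bot, vision, workorder, boxes_of
import cv2,json
for c in ["scene","top"]:
    im=vision.camera(c); cv2.imwrite(f"pics/{c}0.png",im[:,:,::-1])
    m=vision.camera_model(c); print(c,m)
    for t in ["jar_large","jar_medium","jar_small","box","lid_large_center","lid_medium_center","lid_small_center","lid_box_center","scissors_center","tape_roll_center"]:
        print(t,[(round(d["conf"],2),[round(float(v),1) for v in d["rect"]]) for d in boxes_of(c,t)][:3])
print(bot.get_obs())
E
```

```text
pics
scene {'fov_y': 52.5919829977079, 'cx': 317.89676063138796, 'cy': 198.7719457480917, 'k1': -0.014256218601759433, 'world_from_camera': array([[ 0.7426875 ,  0.47815285, -0.46881246,  1.02007654],
       [ 0.66941189, -0.51193579,  0.53833954, -0.57397751],
       [ 0.0174067 , -0.71364669, -0.70028952,  0.8350697 ],
       [ 0.        ,  0.        ,  0.        ,  1.        ]])}
jar_large [(0.78, [409.1, 138.2, 36.6, 37.1])]
jar_medium [(0.82, [339.0, 143.9, 23.6, 33.0])]
jar_small [(0.83, [263.8, 296.0, 32.3, 38.3]), (0.55, [330.1, 270.5, 22.2, 27.0])]
box [(0.65, [172.8, 333.3, 58.6, 62.8])]
lid_large_center [(0.81, [319.9, 192.6, 36.5, 24.0])]
lid_medium_center [(0.75, [396.9, 183.3, 29.1, 19.7])]
lid_small_center [(0.56, [208.5, 249.4, 24.2, 19.7])]
lid_box_center [(0.62, [277.4, 229.2, 46.8, 25.9])]
scissors_center [(0.69, [375.9, 224.1, 56.1, 20.1]), (0.56, [264.7, 294.6, 32.6, 36.3])]
tape_roll_center [(0.7, [329.7, 270.9, 21.6, 22.3])]
top {'fov_y': 51.41835253716695, 'cx': 317.4928894582095, 'cy': 203.47510497381387, 'k1': -0.05623389543553809, 'world_from_camera': array
[... 739 characters left out ...]
1])]
{'clock': 1.1, 'joint_pos': array([ 1.10299786e+00,  2.40593773e-01,  4.96843930e-03,  1.33521847e+00,
       -5.52252307e-05,  1.57079687e+00]), 'joint_vel': array([-0.00107624, -0.00029396, -0.00082797, -0.00175914, -0.00023946,
       -0.00156556]), 'tau': array([-1.58905616e-03, -3.72222984e+01,  2.52694452e+01,  1.40019005e-03,
       -3.29445118e-05, -3.98630718e-06]), 'eef_pos': array([0.22546561, 0.44625317, 0.23129751]), 'tool_rot': array([ 2.31772598e-01,  9.72769994e-01, -2.94911423e-05,  2.13589951e-05]), 'ft_force': array([0.30585608, 1.23657955, 0.23545894]), 'ft_torque': array([ 0.02266707, -0.01837923, -0.01594499]), 'grasp_force': 0.0, 'grip_width': 0.08544693669135205}
```

Run:
```python
import cv2
a=cv2.imread("pics/top0.png")[120:320,100:540];cv2.imwrite("pics/t1.png",cv2.resize(a,(792,360),interpolation=3))
a=cv2.imread("pics/scene0.png")[100:390,120:460];cv2.imwrite("pics/s1.png",cv2.resize(a,(680,580),interpolation=3))
```

```text
(no output)
```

View pics/t1.png

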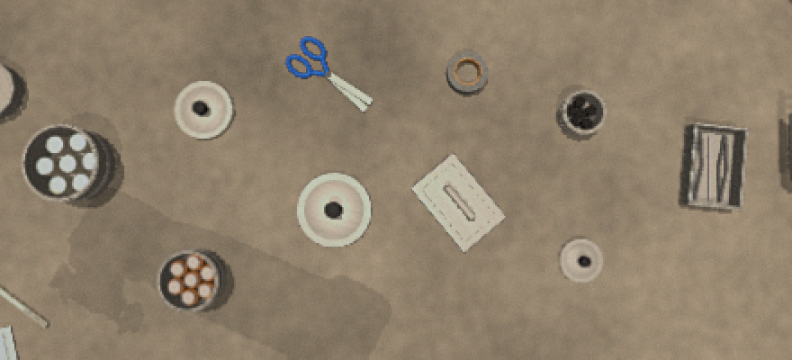

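View pics/s1.png

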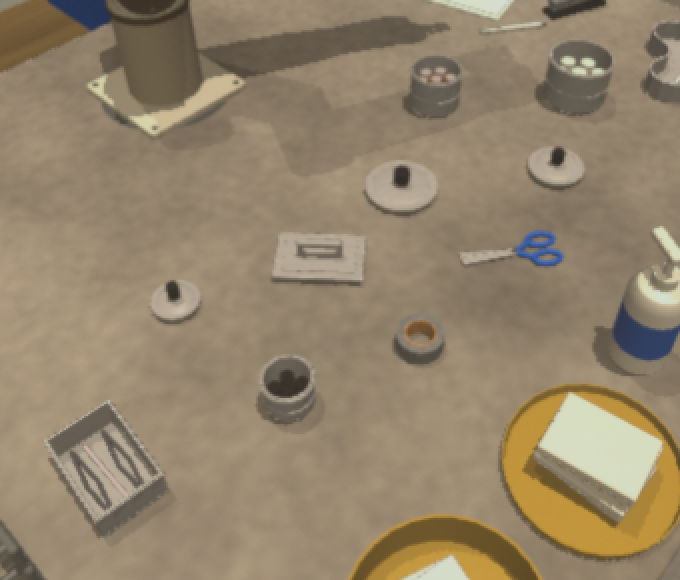

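The top view shows the large jar near (139,210), the medium jar (205,275), the small jar (424,184), the box (496,213) and the lids lying flat at (285,236), (213,182), (423,266) and (354,233). The scene view agrees, and nothing leans on anything else. Next I fit the known outlines to both images.

```bash
cat > h.py <<'E'
import numpy as np,cv2
from scipy.optimize import minimize
from scipy.ndimage import map_coordinates
from workcell import bot, vision, workorder, boxes_of
M={c:vision.camera_model(c) for c in("scene","top")}
def proj(c,P):
    m=M[c];T=np.linalg.inv(m["world_from_camera"]);p=np.asarray(P)@T[:3,:3].T+T[:3,3]
    s=p[:,:2]/p[:,2:];s=s*(1+m["k1"]*(s**2).sum(1,keepdims=True))
    return s*200/np.tan(np.radians(m["fov_y"]/2))+[m["cx"],m["cy"]]
def ray(c,u,z):
    m=M[c];f=200/np.tan(np.radians(m["fov_y"]/2));d=(np.array(u)-[m["cx"],m["cy"]])/f;s=d
    for _ in range(5): s=d/(1+m["k1"]*(s@s))
    W=m["world_from_camera"];v=W[:3,:3]@[*s,1];o=W[:3,3];return (o+v*(z-o[2])/v[2])[:2]
def grad(im):
    im=cv2.GaussianBlur(im.astype(np.float32),(0,0),0.8)
    return np.sqrt((cv2.Sobel(im,5,1,0)**2+cv2.Sobel(im,5,0,1)**2).sum(2))
t=np.linspace(0,2*np.pi,120,endpoint=False)
def circ(r,z): return np.c_[r*np.cos(t),r*np.sin(t),0*t+z]
def rect(a,b,z):
    s=np.linspace(-1,1,40);o=np.ones(40);xy=np.r_[np.c_[s,o],np.c_[s,-o],np.c_[o,s],np.c_[-o,s]]
    return np.c_[xy*[a/2,b/2],np.full(160,z)]
SH={"jar_large":[circ(.052,.08)],"jar_medium":[circ(.041,.07)],"jar_small":[circ(.030,.05)],"box":[rect(.116,.076,.042),rect(.110,.070,.042)],
"lid_large_center":[circ(.054,.0105)],"lid_medium_center":[circ(.043,.0105)],"lid_small_center":[circ(.032,.0105)],"lid_box_center":[rect(.12,.08,.0105)]}
def move(P,q):
    c,s=np.cos(q[2]),np.sin(q[2]);return P@np.array([[c,s,0],[-s,c,0],[0,0,1]])+[q[0],q[1],0]
def score(G,cams,shapes,q):
    return -np.mean([map_coordinates(G[c],proj(c,move(P,q)).T[::-1],order=1).mean() for c in cams for P in shapes])
def fit(G,name,cams,x0,yaws=(0,),span=.012,dz=0):
    S=[P+[0,0,dz] for P in SH[name]];g=np.arange(-span,span+1e-4,.003)
    b=min(([x0[0]+i,x0[1]+j,y] for i in g for j in g for y in yaws),key=lambda q:score(G,cams,S,q))
    dy=.06 if len(yaws)>1 else 1e-9
    r=minimize(lambda q:score(G,cams,S,q),b,method="Nelder-Mead",options=dict(initial_simplex=np.array([b,np.add(b,[.002,0,0]),np.add(b,[0,.002,0]),np.add(b,[0,0,dy])])))
    return r.x,r.fun
E
python3 - <<'E'
from h import *
G={c:grad(cv2.imread(f"pics/{c}0.png")) for c in M}
U={"jar_large":(138.8,209.1),"jar_medium":(206,275.2),"jar_small":(423,183),"box":(495.5,213),"lid_large_center":(285.1,236.4),"lid_medium_center":(213.7,181),"lid_small_center":(422.8,265),"lid_box_center":(354.1,233)}
vis={c:cv2.resize(cv2.imread(f"pics/{c}0.png"),None,fx=2,fy=2,interpolation=3) for c in M}
for n,u in U.items():
    x0=ray("top",u,SH[n][0][0,2]);ya=np.arange(0,np.pi,.1) if "box" in n else (0,)
    for cams in (["top"],["scene"],["top","scene"]):
        q,f=fit(G,n,cams,x0,ya,.015);print(n,cams,np.round(q,4),round(f))
    for c in M:
      for P in SH[n]:
        for p in proj(c,move(P,q)):cv2.circle(vis[c],tuple(int(v) for v in 2*p+.5),0,(0,0,255),-1)
for n,u in (("sc",(282.8,160.3)),("tape",(358.9,159.9))):print(n,ray("top",u,.01))
cv2.imwrite("pics/vt.png",vis["top"][240:640,200:1000]);cv2.imwrite("pics/vs.png",vis["scene"][200:780,240:940])
E
```

```text
jar_large ['top'] [ 0.517   0.4575 -0.    ] -322
jar_large ['scene'] [0.5159 0.4531 0.    ] -212
jar_large ['top', 'scene'] [ 0.517   0.4569 -0.    ] -256
jar_medium ['top'] [0.3572 0.2786 0.    ] -262
jar_medium ['scene'] [0.3585 0.274  0.    ] -163
jar_medium ['top', 'scene'] [0.3573 0.2783 0.    ] -204
jar_small ['top'] [ 0.5953 -0.2628  0.    ] -269
jar_small ['scene'] [ 0.5942 -0.2651  0.    ] -183
jar_small ['top', 'scene'] [ 0.595  -0.2637 -0.    ] -219
box ['top'] [ 0.5221 -0.4571  3.0498] -283
box ['scene'] [ 0.5253 -0.4655  3.0305] -212
box ['top', 'scene'] [ 0.5234 -0.4572  3.0618] -209
lid_large_center ['top'] [0.4563 0.0888 0.    ] -307
lid_large_center ['scene'] [ 0.4534  0.0868 -0.    ] -187
lid_large_center ['top', 'scene'] [0.4558 0.0883 0.    ] -237
lid_medium_center ['top'] [0.6005 0.2826 0.    ] -331
lid_medium_center ['scene'] [0.598  0.2801 0.    ] -226
lid_medium_center ['top', 'scene'] [ 0.5998  0.2821 -0.    ] -265
lid_small_center ['top'] [ 0.3866 -0.2704 -0.    ] -184
lid_small_center ['scene'] [ 0.3839 -0.271   0.    ] -192
lid_small_center ['top', 'scene'] [ 0.3855 -0.2705  0.    ] -180
lid_box_center ['top'] [ 0.469  -0.0914  0.7009] -300
lid_box_center ['scene'] [ 0.4665 -0.0939  0.6931] -197
lid_box_center ['top', 'scene'] [ 0.4682 -0.0919  0.6975] -235
sc [0.65558334 0.09775987]
tape [ 0.65888726 -0.10289105]
```

View pics/vt.png

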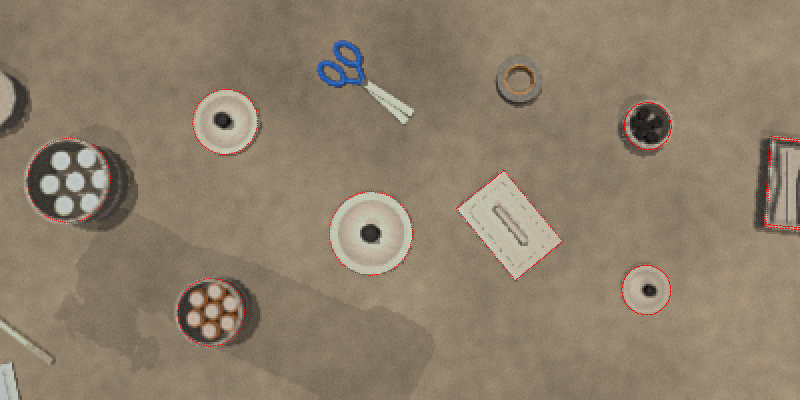

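View pics/vs.png

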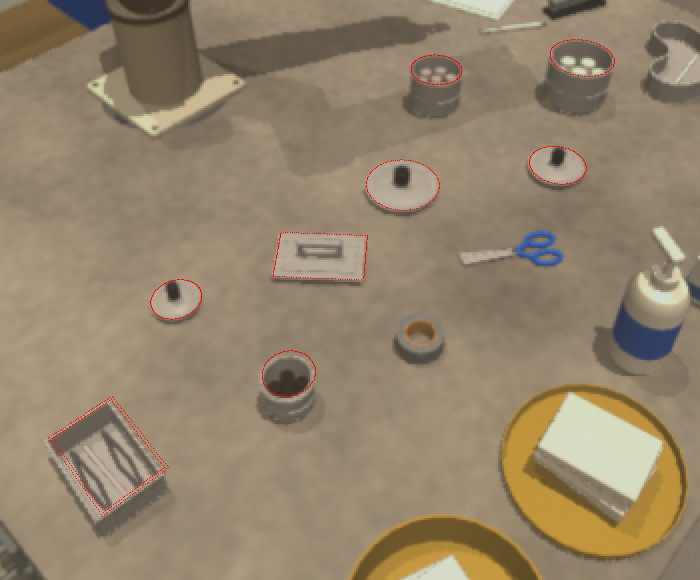

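The top fits match closely, and the scene view adds a constant offset of about 2 mm, so I use averages of the two. I start with the medium lid.

>>> send_rows(motion="0 -4.1 0.2 1.3 -0.1; 0 -8.2 0.4 2.6 -0.2; 0 -12.3 0.6 3.9 -0.3; 0 -16.4 0.8 5.2 -0.4; 0 -20.4 1.05 6.5 -0.4676")

```text
clock: 1.6
eef_pos: [0.4137, 0.3629, 0.1659]
tool_rot: [-0.002, 1.0, 0.0, 0.0]
ft_force: [0.2, 1.3, 0.8]
grip_width: 0.0431
grasp_force: 0.0
```

>>> send_rows(motion="0 -3.7 -1.6 1.3 0; 0 -7.5 -3.3 2.6 0; 0 -11.2 -5 3.9 0; 0 -15 -6.6 5.3 0; 0 -18.7 -8.2 6.6 0")

```text
clock: 2.1
eef_pos: [0.6008, 0.2807, 0.0995]
tool_rot: [0.0, 1.0, 0.0, -0.0]
ft_force: [0.1, 0.3, 0.4]
grip_width: 0.043
grasp_force: 0.0
```

>>> send_rows(motion="0 0 0 0 0; 0 0 0 2.5 0; 0 0 0 5 0; 0 0 0 5 0; 0 0 0 5 0")

```text
clock: 2.6
eef_pos: [0.5985, 0.2818, 0.0503]
tool_rot: [-0.0, 1.0, -0.0, -0.001]
ft_force: [-0.1, 0.6, 1.0]
grip_width: 0.0427
grasp_force: 0.0
```

Run:
```python
from h import *
for c in("scene","top"):
    im=vision.camera(c);cv2.imwrite(f"pics/{c}1.png",im[:,:,::-1])
o=bot.get_obs();print(o["eef_pos"],o["tool_rot"])
u=proj("scene",[o["eef_pos"]])[0].astype(int);v=proj("top",[o["eef_pos"]])[0].astype(int)
a=[cv2.resize(cv2.imread(f"pics/{c}1.png")[w[1]-40:w[1]+40,w[0]-40:w[0]+40],(400,400),interpolation=3) for c,w in(("scene",u),("top",v))]
cv2.imwrite("pics/c1.png",np.hstack(a))
```

```text
[0.60001804 0.28247163 0.05219181] [-1.63716318e-04  9.99999029e-01  6.12718192e-04  1.24095481e-03]
```

View pics/c1.png

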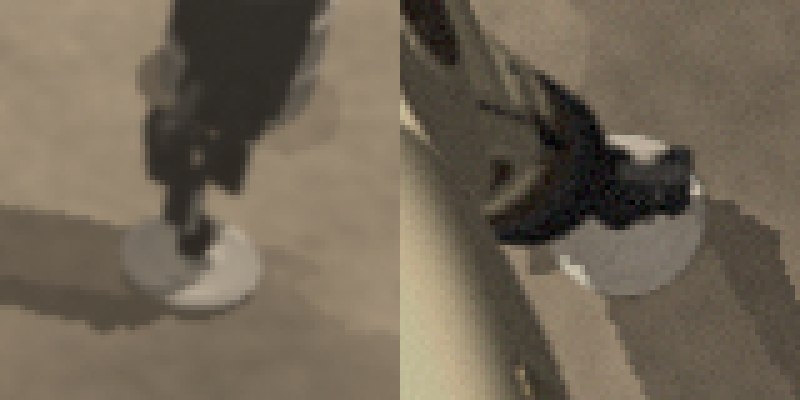

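In both views the fingers straddle the knob (about (190,240) in the left crop). I lower, close and lift.

>>> send_rows(motion="0 0 0 1.6 0; 0 0 0 3.2 0; 0 0 0 3.2 0; 1 0 0 3.2 0; 1 0 0 3.2 0")

```text
clock: 3.2
eef_pos: [0.6004, 0.2822, 0.0205]
tool_rot: [0.0, 1.0, 0.001, 0.001]
ft_force: [0.5, -0.5, -0.7]
grip_width: 0.0175
grasp_force: 58.6
```

>>> send_rows(motion="1 0 0 0 0; 1 0 0 0 0; 1 0 0 0 0; 1 0 0 0 0; 1 0 0 0 0")

```text
clock: 3.7
eef_pos: [0.6004, 0.2823, 0.0204]
tool_rot: [0.0, 1.0, 0.001, 0.002]
ft_force: [-0.6, -1.1, 5.2]
grip_width: 0.0177
grasp_force: 59.3
```

>>> send_rows(motion="1 0 0 -1 0; 1 0 0 -3 0; 1 0 0 -6 0; 1 0 0 -9 0; 1 0 0 -12 0")

```text
clock: 4.2
eef_pos: [0.5989, 0.2814, 0.1395]
tool_rot: [0.0, 1.0, -0.0, -0.0]
ft_force: [0.6, 0.6, -1.6]
grip_width: 0.0178
grasp_force: 58.6
```

```bash
cat > look.py <<'E'
import sys
from h import *
k,name,dz=sys.argv[1],sys.argv[2],float(sys.argv[3])
G={}
for c in("scene","top"):
    im=vision.camera(c)[:,:,::-1];cv2.imwrite(f"pics/{c}{k}.png",im);G[c]=grad(im)
o=bot.get_obs();p=o["eef_pos"];print(p,o["tool_rot"],o["ft_force"],o["grip_width"])
x0=[float(v) for v in sys.argv[4:6]] or p[:2]
for c in M:print(c,fit(G,name,[c],x0,dz=dz,span=.018))
P=np.array([[x0[0],x0[1],dz+.01]])
a=[]
for c in("scene","top"):
    w=np.clip(proj(c,P)[0].astype(int),60,[579,339]);a.append(cv2.resize(cv2.imread(f"pics/{c}{k}.png")[w[1]-50:w[1]+50,w[0]-50:w[0]+50],(400,400),interpolation=3))
cv2.imwrite(f"pics/c{k}.png",np.hstack(a))
E
python3 look.py 2 lid_medium_center .119
```

```text
[0.60212818 0.28296093 0.144339  ] [1.28667168e-04 9.99987392e-01 2.14963403e-03 4.53625231e-03] [ 1.48783071  0.32215139 -0.58946796] 0.017987838714169365
scene (array([5.94764797e-01, 2.79512667e-01, 6.02313843e-10]), np.float64(-142.67636108398438))
top (array([ 6.02786682e-01,  2.86661253e-01, -3.07706583e-10]), np.float64(-163.52259826660156))
```

View pics/c2.png

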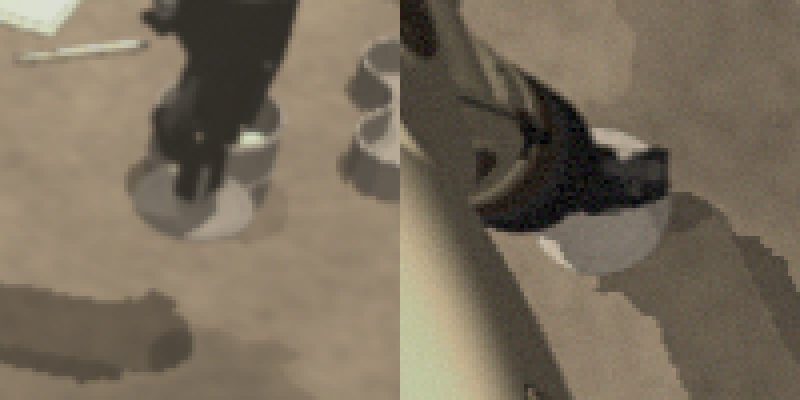

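>>> send_rows(motion="1 4 0 0 0; 1 9 -0.1 0 0; 1 14 -0.2 0 0; 1 19 -0.4 0 0; 1 24.1 -0.5 0 0")

```text
clock: 4.8
eef_pos: [0.3567, 0.2758, 0.1373]
tool_rot: [0.0, 1.0, -0.0, -0.001]
ft_force: [-0.6, -0.1, -0.1]
grip_width: 0.0181
grasp_force: 58.7
```

>>> send_rows(motion="1 0 0 0 0; 1 0 0 1.5 0; 1 0 0 3 0; 1 0 0 3 0; 1 0 0 3 0")

```text
clock: 5.3
eef_pos: [0.3592, 0.2764, 0.1079]
tool_rot: [0.0, 1.0, -0.0, -0.001]
ft_force: [-0.9, 0.7, -1.2]
grip_width: 0.0178
grasp_force: 58.7
```

```bash
python3 look.py 3 lid_medium_center .0895
```

```text
[0.35989323 0.27689711 0.10870761] [2.33966563e-04 9.99999922e-01 1.73851470e-04 2.65875798e-04] [ 0.59643068  0.35276927 -0.8964216 ] 0.01783875357191304
scene (array([ 3.58424541e-01,  2.71427489e-01, -2.79636417e-10]), np.float64(-128.59478759765625))
top (array([3.58522361e-01, 2.76626917e-01, 6.45396442e-10]), np.float64(-183.3147430419922))
```

View pics/c3.png

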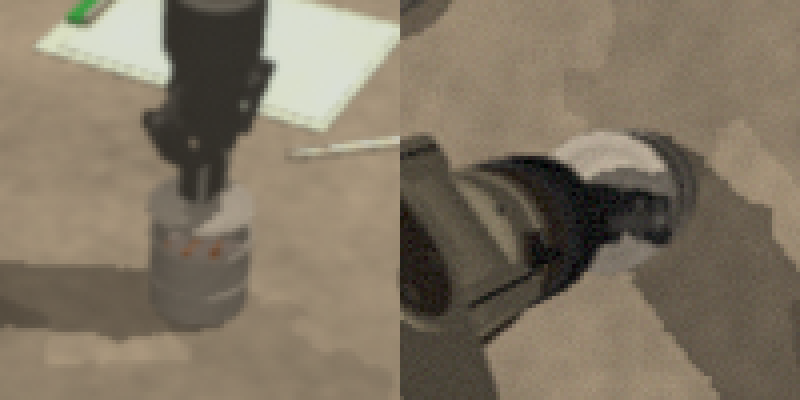

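The lid hangs level about 2 mm low in y relative to the jar in both views, so I correct that and lower it.

>>> send_rows(motion="1 0.05 0.2 0.8 0; 1 0.05 0.2 1.6 0; 1 0.05 0.2 2.2 0; 1 0.05 0.2 2.6 0; 1 0.05 0.2 2.8 0")

```text
clock: 5.9
eef_pos: [0.3584, 0.2786, 0.0812]
tool_rot: [0.0, 1.0, 0.0, -0.0]
ft_force: [-7.4, -4.5, 25.4]
grip_width: 0.0175
grasp_force: 61.2
```

>>> send_rows(motion="1 0 0 0 0; 1 0 0 0 0")

```text
clock: 6.1
eef_pos: [0.3584, 0.2786, 0.0813]
tool_rot: [0.0, 1.0, 0.0, -0.0]
ft_force: [-3.3, -2.5, 8.9]
grip_width: 0.0181
grasp_force: 60.0
```

Height 81.3 mm matches home (61 + 20.4), so I release.

>>> send_rows(motion="0.2 0 0 0 0; 0 0 0 0 0; 0 0 0 0 0; 0 0 0 0 0; 0 0 0 -2 0")

```text
clock: 6.6
eef_pos: [0.357, 0.2773, 0.0982]
tool_rot: [0.0, 1.0, -0.002, -0.002]
ft_force: [-0.2, -0.9, -1.0]
grip_width: 0.0427
grasp_force: 0.0
```

>>> send_rows(motion="0 0 0 -2 0; 0 0 0 -6 0; 0 4 0 -8 0; 0 2 -5 -8 0; 0 -2 -9 -8 0")

```text
clock: 7.1
eef_pos: [0.3694, 0.1977, 0.1813]
tool_rot: [-0.005, 1.0, 0.0, 0.0]
ft_force: [1.2, 1.2, 0.5]
grip_width: 0.0427
grasp_force: 0.0
```

```bash
python3 look.py 4 lid_medium_center .061 .3578 .277
```

```text
[0.37454761 0.19334918 0.18083576] [ 2.96628804e-03  9.99994290e-01 -3.50726559e-04  1.58066518e-03] [-1.02136192  0.22379947 -0.75564859] 0.04258836569058443
scene (array([3.55933187e-01, 2.79502317e-01, 3.26888705e-11]), np.float64(-211.04107666015625))
top (array([3.63255444e-01, 2.92792676e-01, 6.85556859e-10]), np.float64(-192.9436798095703))
```

View pics/c4.png

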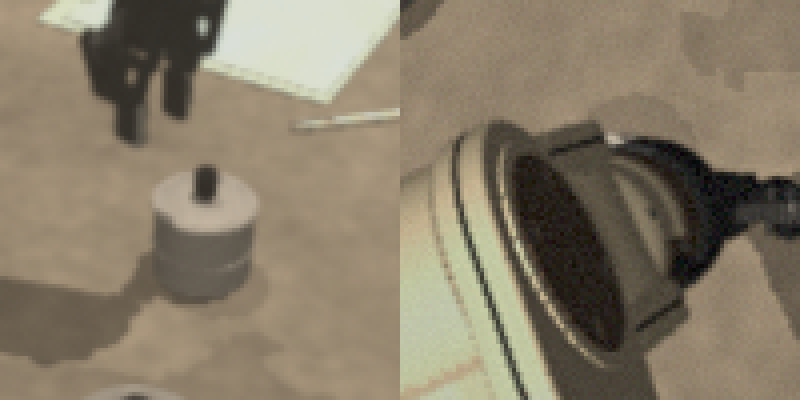

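The medium lid sits level on its jar (lid at about (205,200) in the left crop). The large lid is next.

>>> send_rows(motion="-0.3 -2.5 -3.3 3 0; -0.3 -5.1 -6.7 6 0; -0.3 -7.7 -10.1 8 0; -0.3 -7.7 -10.1 11 0; -0.3 -7.7 -10.1 13 0")

```text
clock: 7.7
eef_pos: [0.4486, 0.0935, 0.0482]
tool_rot: [0.002, 1.0, -0.0, -0.001]
ft_force: [-0.4, 0.4, -0.2]
grip_width: 0.0558
grasp_force: 0.0
```

>>> send_rows(motion="-0.3 0 0 1.5 0; -0.3 0 0 3 0; -0.3 0 0 3 0; 1 0 0 3 0; 1 0 0 3 0")

```text
clock: 8.2
eef_pos: [0.4495, 0.0947, 0.0211]
tool_rot: [0.0, 1.0, -0.001, 0.001]
ft_force: [-0.4, -2.2, 2.2]
grip_width: 0.0273
grasp_force: 1.1
```

>>> send_rows(motion="1 0 0 0 0; 1 0 0 0 0; 1 0 0 0 0")

```text
clock: 8.5
eef_pos: [0.4497, 0.095, 0.0215]
tool_rot: [0.0, 1.0, -0.0, 0.001]
ft_force: [-1.7, -0.8, 6.6]
grip_width: 0.0218
grasp_force: 59.2
```

>>> send_rows(motion="1 0 0 -1 0; 1 0 0 -3 0; 1 0 0 -6 0; 1 0 0 -9 0; 1 0 0 -12 0")

```text
clock: 9.0
eef_pos: [0.4483, 0.0953, 0.1418]
tool_rot: [-0.0, 1.0, 0.0, -0.0]
ft_force: [0.3, 0.6, -2.4]
grip_width: 0.0217
grasp_force: 58.8
```

```bash
python3 look.py 5 lid_large_center .12
```

```text
[0.45184443 0.09603826 0.14493591] [-1.91130119e-05  9.99989604e-01  1.32904323e-03  4.36171312e-03] [ 0.38637157 -0.0760357  -1.76402856] 0.021463177066030646
scene (array([4.51627718e-01, 9.50293689e-02, 5.02802023e-10]), np.float64(-143.50198364257812))
top (array([4.58859499e-01, 9.83856761e-02, 3.89275386e-10]), np.float64(-185.4779510498047))
```

The TCP stopped 6 mm short because one earlier row was longer than 50 mm, so the lid is held about 6 mm off-centre in x. I allow for that in the transfer.

>>> send_rows(motion="1 -0.5 3 0 0; 1 -1.2 7.2 0 0; 1 -1.9 11.4 0 0; 1 -2.6 15.6 0 0; 1 -3.3 19.8 0 0")

```text
clock: 9.6
eef_pos: [0.4812, 0.2945, 0.1395]
tool_rot: [0.0, 1.0, -0.0, -0.001]
ft_force: [0.6, -1.9, -1.6]
grip_width: 0.022
grasp_force: 59.1
```

>>> send_rows(motion="1 -0.7 4 0 0; 1 -1.4 8 0 0; 1 -2.1 12 0 0; 1 -2.85 16 0 0; 1 -2.85 16 1 0")

```text
clock: 10.1
eef_pos: [0.5104, 0.459, 0.1293]
tool_rot: [-0.002, 1.0, 0.002, 0.001]
ft_force: [0.1, -1.2, -1.2]
grip_width: 0.0215
grasp_force: 59.2
```

>>> send_rows(motion="1 0 0 1 0; 1 0 0 1.5 0; 1 0 0 1.5 0; 1 0 0 1.5 0")

```text
clock: 10.5
eef_pos: [0.5105, 0.4518, 0.1156]
tool_rot: [0.001, 1.0, -0.0, -0.0]
ft_force: [-0.7, -0.1, -1.0]
grip_width: 0.0219
grasp_force: 59.2
```

```bash
python3 look.py 6 lid_large_center .095 .5165 .4553
```

```text
[0.51090464 0.4524429  0.11636935] [6.64258245e-04 9.99999561e-01 4.63933827e-04 4.70562382e-04] [-0.03866466 -0.80926503 -1.25974985] 0.021969237097442973
scene (array([5.15329791e-01, 4.49055338e-01, 5.58977018e-10]), np.float64(-126.97877502441406))
top (array([ 5.17329568e-01,  4.53087759e-01, -5.84902588e-10]), np.float64(-195.52056884765625))
```

View pics/c6.png

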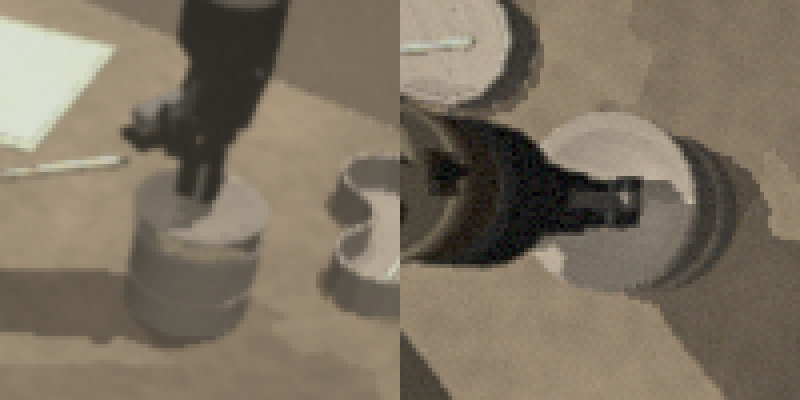

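Both views put the lid 4 mm low in y, so I correct that and lower it 23 mm.

>>> send_rows(motion="1 0 0.4 0.3 0; 1 0 0.4 0.9 0; 1 0 0.4 1.5 0; 1 0 0.4 1.9 0; 1 0 0.4 2.2 0")

```text
clock: 11.1
eef_pos: [0.5102, 0.4573, 0.0928]
tool_rot: [0.0, 1.0, 0.0, -0.0]
ft_force: [-0.3, 0.7, 2.0]
grip_width: 0.0219
grasp_force: 59.6
```

>>> send_rows(motion="1 0 0 0 0; 1 0 0 0 0")

```text
clock: 11.3
eef_pos: [0.5103, 0.4572, 0.0933]
tool_rot: [0.0, 1.0, 0.0, -0.0]
ft_force: [-0.9, 1.5, -2.2]
grip_width: 0.0216
grasp_force: 59.1
```

>>> send_rows(motion="1 0 0 0.1 0; 0 0 0 0.1 0; -0.2 0 0 0.1 0; -0.2 0 0 0.1 0; -0.2 0 0 -2 0")

```text
clock: 11.8
eef_pos: [0.5087, 0.4552, 0.11]
tool_rot: [0.0, 1.0, -0.002, -0.003]
ft_force: [-0.0, 1.0, 0.2]
grip_width: 0.0511
grasp_force: 0.0
```

>>> send_rows(motion="-0.2 0 0 -3 0; -0.2 0 0 -6 0; -0.2 0.7 -4 -6 0; -0.2 1.4 -8 -6 0; -0.2 2.1 -12 -6 0")

```text
clock: 12.3
eef_pos: [0.4892, 0.3359, 0.1737]
tool_rot: [-0.0, 1.0, 0.0, 0.001]
ft_force: [1.2, -0.6, -1.0]
grip_width: 0.0516
grasp_force: 0.0
```

```bash
python3 look.py 7 lid_large_center .071 .5165 .4553
```

```text
[0.4875278  0.33170625 0.17314426] [ 0.00227091  0.99999442 -0.00191197 -0.00152993] [0.28654473 0.50641589 1.02203091] 0.051450394490880624
scene (array([ 5.15874022e-01,  4.56909571e-01, -3.56135805e-10]), np.float64(-212.11245727539062))
top (array([5.02035606e-01, 4.22384016e-01, 4.51808109e-09]), np.float64(-230.10195922851562))
```

View pics/c7.png

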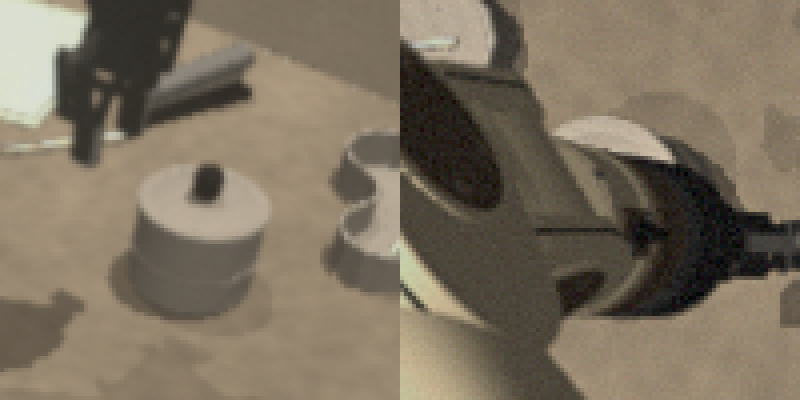

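The large lid sits level on its jar (about (203,205)). Now the small lid.

>>> send_rows(motion="0 0.7 -4 0 0; 0 1.4 -8 0 0; 0 2.1 -12.1 0 0; 0 2.8 -16.2 0 0; 0 3.45 -20.2 0 0")

```text
clock: 12.9
eef_pos: [0.4549, 0.1339, 0.1737]
tool_rot: [-0.0, 1.0, 0.0, 0.001]
ft_force: [0.4, -1.0, 0.0]
grip_width: 0.0426
grasp_force: 0.0
```

>>> send_rows(motion="0 0.7 -4 0 0; 0 1.4 -8 0 0; 0 2.1 -12.1 0 0; 0 2.8 -16.2 0 0; 0 3.45 -20.2 0 0")

```text
clock: 13.4
eef_pos: [0.4206, -0.0684, 0.1739]
tool_rot: [-0.0, 1.0, -0.0, 0.001]
ft_force: [0.4, 0.2, -0.4]
grip_width: 0.0429
grasp_force: 0.0
```

>>> send_rows(motion="0 0.8 -4.2 1 0; 0 1.5 -8.6 2 0; 0 2.3 -13 4 0; 0 3.1 -17.2 6 0; 0 3.5 -20.2 9 0")

```text
clock: 13.9
eef_pos: [0.3866, -0.2726, 0.0843]
tool_rot: [0.001, 1.0, -0.002, 0.002]
ft_force: [0.4, 1.0, -0.1]
grip_width: 0.0427
grasp_force: 0.0
```

>>> send_rows(motion="0 0 0 0 0; 0 0 0 1 0; 0 0 0 1 0; 0 0 0 1 0; 0 0 0 1 0")

```text
clock: 14.4
eef_pos: [0.3862, -0.2684, 0.0742]
tool_rot: [-0.001, 1.0, -0.0, 0.001]
ft_force: [-0.3, 0.1, -0.2]
grip_width: 0.0425
grasp_force: 0.0
```

>>> send_rows(motion="0 0.1 -0.2 2 0; 0 0.1 -0.2 4 0; 0 0.1 -0.2 5.4 0; 0 0.1 -0.2 5.4 0; 1 0.1 -0.2 5.4 0")

```text
clock: 14.9
eef_pos: [0.3848, -0.2708, 0.02]
tool_rot: [-0.0, 1.0, -0.0, 0.0]
ft_force: [-0.2, 0.4, 0.6]
grip_width: 0.0296
grasp_force: 0.0
```

>>> send_rows(motion="1 0 0 0 0; 1 0 0 0 0; 1 0 0 0 0; 1 0 0 0 0")

```text
clock: 15.3
eef_pos: [0.3853, -0.2714, 0.0206]
tool_rot: [-0.0, 1.0, -0.001, 0.001]
ft_force: [-0.3, 0.9, 5.9]
grip_width: 0.0134
grasp_force: 58.7
```

>>> send_rows(motion="1 0 0 -1 0; 1 0 0 -3 0; 1 0 0 -5 0; 1 0 0 -7 0; 1 0 0 -8 0")

```text
clock: 15.8
eef_pos: [0.3849, -0.2716, 0.1014]
tool_rot: [0.0, 1.0, -0.001, 0.001]
ft_force: [-0.5, -1.0, -0.9]
grip_width: 0.0138
grasp_force: 58.5
```

>>> send_rows(motion="1 0 0 0 0; 1 0 0 0 0")

```text
clock: 16.0
eef_pos: [0.3839, -0.2708, 0.099]
tool_rot: [0.0, 1.0, 0.0, -0.0]
ft_force: [-0.7, -0.4, -1.2]
grip_width: 0.0136
grasp_force: 58.5
```

```bash
python3 look.py 8 lid_small_center .081
```

```text
[ 0.38343931 -0.27041493  0.09825662] [ 1.04941857e-04  9.99999355e-01  6.43499018e-04 -9.29855515e-04] [-0.45984983  0.96637533 -0.61759181] 0.01375820154577807
scene (array([ 3.68134443e-01, -2.72767364e-01,  8.40082749e-11]), np.float64(-119.24964904785156))
top (array([ 3.74262097e-01, -2.83160157e-01,  2.90489364e-10]), np.float64(-189.94873046875))
```

>>> send_rows(motion="1 -4 0.1 0 0; 1 -8.5 0.3 0 0; 1 -13 0.5 0 0; 1 -17.5 0.6 0 0; 1 -20.9 0.7 0 0")

```text
clock: 16.6
eef_pos: [0.5951, -0.2633, 0.0975]
tool_rot: [-0.0, 1.0, 0.0, -0.001]
ft_force: [0.3, -0.7, -0.4]
grip_width: 0.0139
grasp_force: 58.5
```

>>> send_rows(motion="1 0 0 0 0; 1 0 0 1 0; 1 0 0 1 0; 1 0 0 1 0")

```text
clock: 17.0
eef_pos: [0.5911, -0.2639, 0.0882]
tool_rot: [0.001, 1.0, 0.001, -0.002]
ft_force: [0.1, -0.0, -0.2]
grip_width: 0.0138
grasp_force: 58.5
```

```bash
python3 look.py 9 lid_small_center .069
```

```text
[ 0.59221016 -0.26431311  0.089521  ] [ 6.07961058e-04  9.99999791e-01  7.53042072e-05 -2.08038517e-04] [ 0.18633773  0.62520547 -0.23304206] 0.013607714469947726
scene (array([ 6.05353868e-01, -2.77199473e-01, -1.54595260e-09]), np.float64(-180.42726135253906))
top (array([ 5.97895812e-01, -2.76342434e-01, -3.28055635e-10]), np.float64(-155.85061645507812))
```

View pics/c9.png

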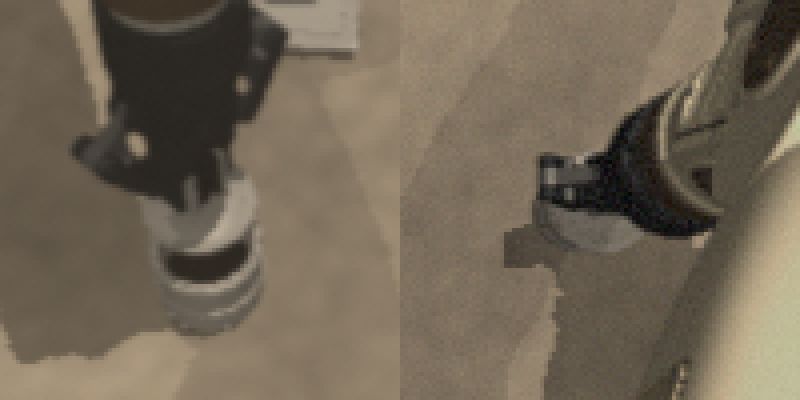

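The lid is roughly over the jar, about 2 mm to the left in the scene view, so I shift by that and lower it.

>>> send_rows(motion="1 -0.2 0.1 0.7 0; 1 -0.2 0.1 1.4 0; 1 -0.2 0.1 2 0; 1 -0.2 0.1 2.4 0; 1 -0.2 0.1 2.6 0")

```text
clock: 17.6
eef_pos: [0.5951, -0.2631, 0.0627]
tool_rot: [0.0, 1.0, -0.0, -0.0]
ft_force: [-0.6, -0.7, 0.6]
grip_width: 0.0135
grasp_force: 58.7
```

>>> send_rows(motion="1 0 0 0 0; 1 0 0 0 0; 1 0 0 0 0")

```text
clock: 17.9
eef_pos: [0.5954, -0.2632, 0.0635]
tool_rot: [0.0, 1.0, -0.0, 0.0]
ft_force: [1.2, -1.3, -0.3]
grip_width: 0.0139
grasp_force: 58.6
```

>>> send_rows(motion="1 0 0 0.15 0; 1 0 0 0.15 0; 0 0 0 0.15 0; 0 0 0 0.15 0; 0 0 0 0.15 0")

```text
clock: 18.4
eef_pos: [0.5951, -0.2628, 0.0617]
tool_rot: [0.0, 1.0, 0.0, -0.0]
ft_force: [0.7, -0.4, -0.1]
grip_width: 0.0428
grasp_force: 0.0
```

>>> send_rows(motion="0 0 0 -1.5 0; 0 0 0 -5 0; 0 1.5 2 -7 0; 0 4 5 -7 0; 0 6.4 8.5 -7 0")

```text
clock: 18.9
eef_pos: [0.5312, -0.1779, 0.1327]
tool_rot: [0.001, 1.0, -0.0, 0.001]
ft_force: [0.9, 1.2, 0.0]
grip_width: 0.0425
grasp_force: 0.0
```

>>> send_rows(motion="0 2.5 3.3 0 -0.14; 0 5 6.6 0 -0.28; 0 6.4 8.5 0 -0.42; 0 6.4 8.5 1 -0.56; 0 6.4 8.5 3 -0.6975")

```text
clock: 19.4
eef_pos: [0.4684, -0.0924, 0.1034]
tool_rot: [-0.345, 0.939, -0.001, 0.002]
ft_force: [0.2, -0.5, 0.0]
grip_width: 0.0425
grasp_force: 0.0
```

>>> send_rows(motion="0 0 0 0 0; 0 0 0 0 0; 0 0 0 0 0")

```text
clock: 19.7
eef_pos: [0.4679, -0.0932, 0.1026]
tool_rot: [-0.341, 0.94, -0.0, 0.001]
ft_force: [0.7, -0.3, 0.9]
grip_width: 0.0428
grasp_force: 0.0
```

```bash
python3 look.py 10 lid_small_center .041 .5948 -.264
python3 - <<'E'
from h import *
p=[.5,-.1,.05];w=proj("scene",[p])[0].astype(int);print(w)
cv2.imwrite("pics/d10.png",cv2.resize(cv2.imread("pics/scene10.png")[w[1]-60:w[1]+100,w[0]-100:w[0]+100],(800,600)[:1]+(600,),interpolation=3))
E
```

```text
[ 0.46799307 -0.09327659  0.10258284] [-3.40922462e-01  9.40091140e-01 -3.56654598e-04  6.29496610e-04] [-0.2760676  -0.3883884   0.49934849] 0.042879303832777424
scene (array([ 5.98566024e-01, -2.70500765e-01,  4.03053477e-10]), np.float64(-166.6410675048828))
top (array([ 5.97766188e-01, -2.63177862e-01,  1.32522445e-10]), np.float64(-280.92730712890625))
[286 225]
```

View pics/d10.png

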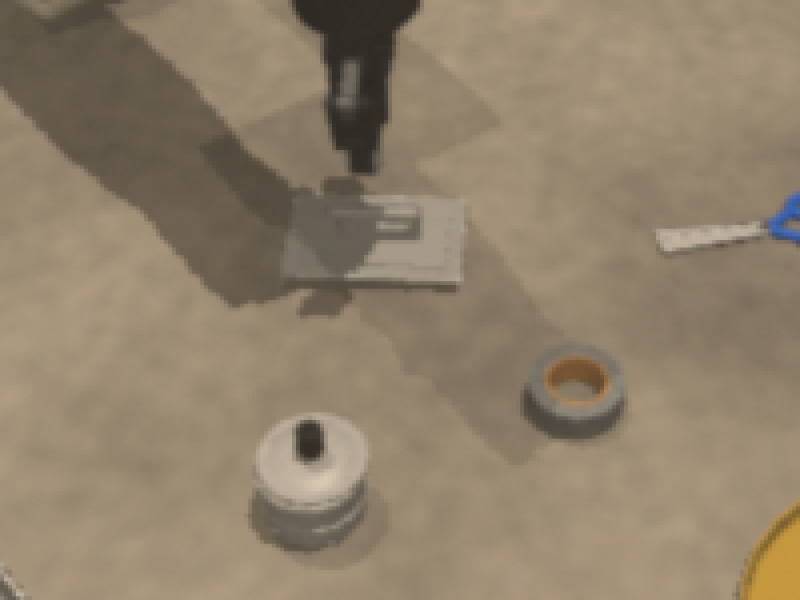

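The small lid is on its jar, and the gripper is above the box lid's handle, aligned with it. I grasp the handle.

>>> send_rows(motion="0 0 0 3 0; 0 0 0 6 0; 0 0 0 8.1 0; 0 0 0 8.1 0; 1 0 0 8.1 0")

```text
clock: 20.3
eef_pos: [0.4676, -0.0932, 0.0213]
tool_rot: [-0.341, 0.94, 0.0, -0.0]
ft_force: [0.2, -0.9, 1.1]
grip_width: 0.0292
grasp_force: 0.0
```

>>> send_rows(motion="1 0 0 0 0; 1 0 0 0 0; 1 0 0 0 0; 1 0 0 0 0")

```text
clock: 20.7
eef_pos: [0.4686, -0.0932, 0.0223]
tool_rot: [-0.342, 0.94, -0.001, 0.001]
ft_force: [-1.4, 0.9, 6.3]
grip_width: 0.0083
grasp_force: 59.9
```

>>> send_rows(motion="1 0 0 -1 0; 1 0 0 -3 0; 1 0 0 -6 0; 1 0 0 -9 0.1; 1 0 0 -11 0.2")

```text
clock: 21.2
eef_pos: [0.4677, -0.0931, 0.1332]
tool_rot: [-0.244, 0.97, -0.0, 0.001]
ft_force: [1.0, 0.4, -1.3]
grip_width: 0.0086
grasp_force: 58.9
```

>>> send_rows(motion="1 0 0 0 0.14; 1 0 0 0 0.28; 1 0 0 0 0.42; 1 0 0 0 0.56; 1 0 0 0 0.594")

```text
clock: 21.7
eef_pos: [0.4667, -0.093, 0.131]
tool_rot: [0.05, 0.999, -0.0, -0.0]
ft_force: [0.4, 0.2, -1.9]
grip_width: 0.0087
grasp_force: 58.8
```

>>> send_rows(motion="1 0 0 0 0; 1 0 0 0 0")

```text
clock: 21.9
eef_pos: [0.467, -0.093, 0.1309]
tool_rot: [0.048, 0.999, -0.0, -0.0]
ft_force: [-0.8, 0.1, -1.8]
grip_width: 0.0086
grasp_force: 58.8
```

Run:
```python
from h import *
G={}
for c in("scene","top"):
    im=vision.camera(c)[:,:,::-1];cv2.imwrite(f"pics/{c}11.png",im);G[c]=grad(im)
o=bot.get_obs();p=o["eef_pos"];print(p,o["tool_rot"],o["grip_width"])
q=o["tool_rot"];a=2*np.arctan2(q[1],q[0]);print("a",a)
print("tool per world box target", )
for n,x0,h0 in(("jar_medium",(.3578,.2763),0),("jar_large",(.5165,.4553),0)):
    pass
for n,x0,dz in(("lid_medium_center",(.3578,.2763),.061),("lid_large_center",(.5165,.4553),.071),("lid_small_center",(.5948,-.264),.041)):
    for c in M:print(n,c,*fit(G,n,[c],x0,dz=dz,span=.006))
for c in M:print("box",c,*fit(G,"box",[c],(.523,-.459),(-.15,-.1,-.05),.012))
```

```text
[ 0.46710362 -0.09297632  0.13087785] [ 4.80608223e-02  9.98844405e-01 -1.27468038e-05 -1.11766492e-04] 0.008311506577328393
a 3.0454339655588867
tool per world box target
lid_medium_center scene [3.56046120e-01 2.78494272e-01 1.06521882e-10] -219.01480102539062
lid_medium_center top [3.58066535e-01 2.80345433e-01 2.79245356e-11] -328.65625
lid_large_center scene [ 5.15928117e-01  4.56964134e-01 -2.55516610e-10] -214.06980895996094
lid_large_center top [ 5.17678595e-01  4.59280461e-01 -4.22557014e-10] -310.5372009277344
lid_small_center scene [ 5.98609743e-01 -2.70460144e-01  4.85065817e-10] -168.27301025390625
lid_small_center top [ 5.97765313e-01 -2.63138394e-01  1.19698730e-10] -281.13885498046875
box scene [ 0.52532379 -0.46549536 -0.11111909] -219.6309814453125
box top [ 0.52212056 -0.45719549 -0.09059416] -276.9010925292969
```

>>> send_rows(motion="1 -0.7 -3 0 0; 1 -1.7 -7 0 0; 1 -2.8 -11.5 0 0; 1 -3.9 -16 0 0; 1 -5 -20.5 0 0")

```text
clock: 22.5
eef_pos: [0.4973, -0.3035, 0.1308]
tool_rot: [0.048, 0.999, 0.0, 0.0]
ft_force: [1.0, 0.2, -2.2]
grip_width: 0.0082
grasp_force: 58.9
```

>>> send_rows(motion="1 -1.1 -4.5 0 0; 1 -2.2 -9 0 0; 1 -3.2 -13 0 0; 1 -3.8 -15.3 0.5 0; 1 -3.8 -15.3 2 0")

```text
clock: 23.0
eef_pos: [0.5208, -0.4628, 0.1114]
tool_rot: [0.05, 0.999, -0.002, 0.002]
ft_force: [0.5, 1.3, -1.5]
grip_width: 0.0086
grasp_force: 59.0
```

>>> send_rows(motion="1 0 0 1.5 0; 1 0 0 2.5 0; 1 0 0 2.5 0; 1 0 0 2.5 0")

```text
clock: 23.4
eef_pos: [0.5204, -0.4575, 0.0858]
tool_rot: [0.048, 0.999, 0.0, -0.0]
ft_force: [-0.6, -1.1, -0.9]
grip_width: 0.0088
grasp_force: 59.0
```

```bash
python3 look.py 12 box 0 .522 -.458
python3 - <<'E'
from h import *
G={c:grad(cv2.imread(f"pics/{c}12.png")) for c in M};o=bot.get_obs();p=o["eef_pos"]
for c in M:print(c,*fit(G,"lid_box_center",[c],p[:2],(-.15,-.1,-.05),.012,dz=p[2]-.0223))
E
```

```text
[ 0.52096015 -0.45802092  0.08702569] [ 4.80975284e-02  9.98842187e-01 -6.09152976e-04  7.35810218e-04] [ 0.00399931  0.43739543 -1.31151631] 0.008835920487165751
scene (array([ 5.21642241e-01, -4.62456796e-01,  3.92151040e-10]), np.float64(-129.30035400390625))
top (array([ 5.23832865e-01, -4.43561860e-01, -3.28452485e-10]), np.float64(-132.572265625))
scene [ 0.52020887 -0.45839577 -0.10165593] -129.88519287109375
top [ 0.5217908  -0.45660442 -0.09764995] -177.20089721679688
```

View pics/c12.png

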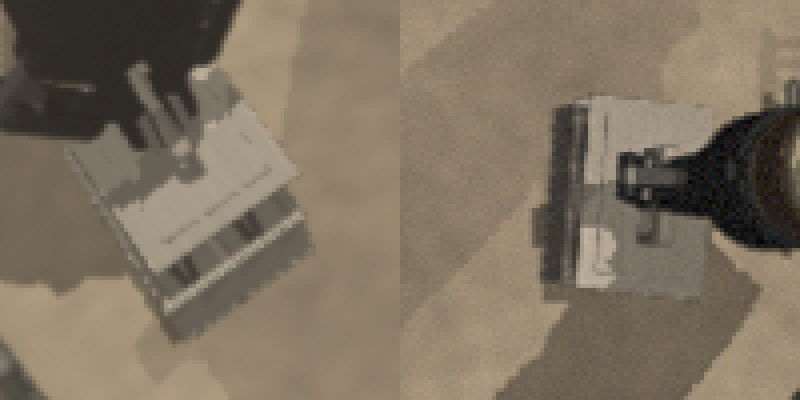

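The lid is aligned in yaw and within 2 mm of the box, so I lower it and watch the force.

>>> send_rows(motion="1 -0.1 -0.15 1 0; 1 -0.1 -0.15 1.8 0; 1 -0.1 -0.15 2.3 0; 1 -0.1 -0.15 2.7 0; 1 -0.1 -0.15 2.9 0")

```text
clock: 24.0
eef_pos: [0.5208, -0.4591, 0.0559]
tool_rot: [0.048, 0.999, 0.0, -0.001]
ft_force: [0.3, 0.6, -2.1]
grip_width: 0.0086
grasp_force: 59.1
```

>>> send_rows(motion="1 0 0 0 0; 1 0 0 0 0; 1 0 0 0 0")

```text
clock: 24.3
eef_pos: [0.5214, -0.4596, 0.0572]
tool_rot: [0.048, 0.999, -0.0, 0.0]
ft_force: [-0.1, -0.2, -1.1]
grip_width: 0.0085
grasp_force: 59.0
```

Now the last 2 mm, then release, retreat and look.

>>> send_rows(motion="1 0 0 0.2 0; 1 0 0 0.2 0; 0 0 0 0.2 0; 0 0 0 0.2 0; 0 0 0 0.2 0")

```text
clock: 24.8
eef_pos: [0.5212, -0.4595, 0.055]
tool_rot: [0.048, 0.999, -0.0, 0.0]
ft_force: [0.3, -0.1, -0.2]
grip_width: 0.0426
grasp_force: 0.0
```

>>> send_rows(motion="0 0 0 -1.5 0; 0 0 0 -5 0; 0 0 0 -9 0; 0 2 4 -10 0; 0 4 8 -10 0")

```text
clock: 25.3
eef_pos: [0.4909, -0.3775, 0.158]
tool_rot: [0.049, 0.999, -0.002, 0.003]
ft_force: [0.5, 0.1, 0.2]
grip_width: 0.0429
grasp_force: 0.0
```

>>> send_rows(motion="0 2 4 0 0; 0 4 8 0 0; 0 6 12 0 0; 0 8 16 0 0; 0 9 20 0 0")

```text
clock: 25.8
eef_pos: [0.4171, -0.1666, 0.155]
tool_rot: [0.049, 0.999, 0.0, -0.0]
ft_force: [0.7, 0.4, -0.5]
grip_width: 0.0431
grasp_force: 0.0
```

>>> send_rows(motion="0 0 3 0 0; 0 0 6 0 0; 0 0 8 0 0; 0 0 8 0 0; 0 0 8 0 0")

```text
clock: 26.3
eef_pos: [0.4267, -0.0886, 0.1551]
tool_rot: [0.048, 0.999, -0.0, 0.0]
ft_force: [-0.1, -0.1, -0.3]
grip_width: 0.0427
grasp_force: 0.0
```

Run:
```python
from h import *
G={}
for c in("scene","top"):
    im=vision.camera(c)[:,:,::-1];cv2.imwrite(f"pics/{c}13.png",im);G[c]=grad(im)
for n,x0,dz in(("lid_medium_center",(.3578,.2763),.061),("lid_large_center",(.5165,.4553),.071),("lid_small_center",(.5948,-.264),.041)):
    for c in M:print(n,c,*fit(G,n,[c],x0,dz=dz,span=.006))
for c in M:print("lid_box",c,*fit(G,"lid_box_center",[c],(.522,-.459),(-.15,-.1,-.05),.012,dz=.033))
I=cv2.imread("pics/scene13.png");J=cv2.imread("pics/top13.png")
def z(I,c,P):
    w=np.clip(proj(c,[P])[0].astype(int),40,[599,359]);return cv2.resize(I[w[1]-37:w[1]+37,w[0]-33:w[0]+33],(264,296),interpolation=3)
L=[(.5165,.4553,.06),(.595,-.264,.04),(.522,-.459,.03)]
cv2.imwrite("pics/f.png",np.vstack([np.hstack([z(I,"scene",P) for P in L]),np.hstack([z(J,"top",P) for P in L])]))
```

```text
lid_medium_center scene [3.56005142e-01 2.78544416e-01 1.99937409e-10] -216.6609344482422
lid_medium_center top [3.58066493e-01 2.80345190e-01 1.20404874e-11] -330.5103759765625
lid_large_center scene [5.15866915e-01 4.56905268e-01 5.17192059e-10] -212.03599548339844
lid_large_center top [ 5.17650414e-01  4.59281618e-01 -5.10085362e-10] -313.14154052734375
lid_small_center scene [ 5.98615236e-01 -2.70455549e-01  3.97419101e-10] -166.3603515625
lid_small_center top [ 5.97764462e-01 -2.63176936e-01  1.39781250e-10] -283.4366455078125
lid_box scene [ 0.52138716 -0.46160572 -0.10461286] -180.54751586914062
lid_box top [ 0.52261993 -0.45804546 -0.09762157] -269.7696838378906
```

View pics/f.png

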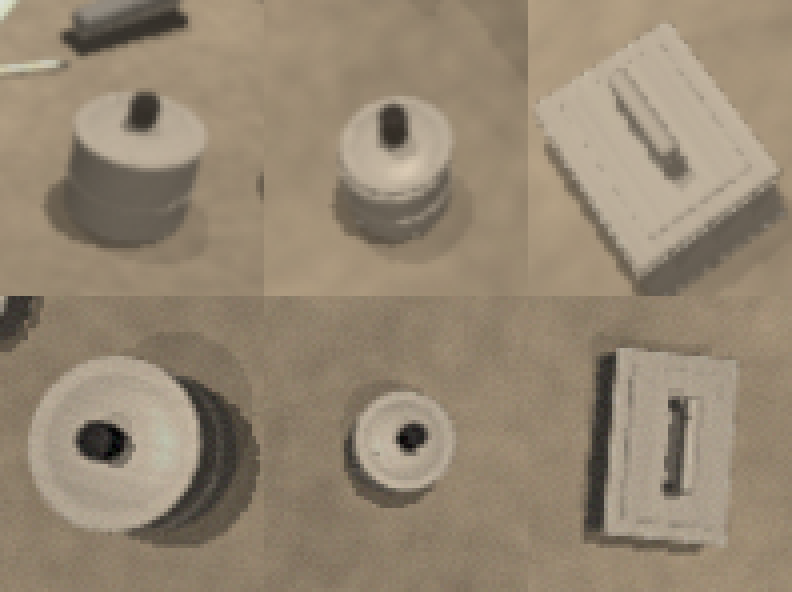

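All three lids look level and home. I am out of picture views, so I check numerically the one doubtful fit, the small lid in the scene view.

Run:
```python
from h import *
G={c:grad(cv2.imread(f"pics/{c}13.png")) for c in M}
for n,x0,h in(("lid_small_center",(.5955,-.264),.041),("lid_medium_center",(.3575,.279),.061),("lid_large_center",(.517,.458),.071)):
  R=float(SH[n][0][:,0].max())
  def pts(q,z):  # flange top edge with tilt about x,y
    P=circ(R,0);P[:,2]=z+P[:,0]*q[2]+P[:,1]*q[3];return P+[q[0],q[1],0]
  for c in M:
    f=lambda q:-map_coordinates(G[c],proj(c,pts(q,h+.011)).T[::-1],order=1).mean()
    r=[minimize(f,[x0[0]+i,x0[1]+j,tx,ty],method="Nelder-Mead",options=dict(initial_simplex=np.array([x0[0]+i,x0[1]+j,tx,ty])+np.vstack([np.zeros(4),np.diag([.002,.002,.05,.05])]))) for i in(-.003,.003) for j in(-.004,0,.003) for tx in(-.1,.0,.1) for ty in(-.1,0,.1)]
    r=min(r,key=lambda r:r.fun);q0=fit(G,n,[c],x0,span=.003,dz=h)
    print(n,c,np.round(r.x,4),round(r.fun),"flat",np.round(q0[0][:2],4),round(q0[1]))
b={c:cv2.imread(f"pics/{c}0.png") for c in M}
for n in("scissors_center","tape_roll_center"):print(n,[np.round(d["rect"],1) for d in boxes_of("scene",n)][:1])
print(bot.get_obs()["ft_force"],bot.get_obs()["clock"])
```

```text
lid_small_center scene [ 0.6002 -0.2689  0.2246  0.1887] -180 flat [ 0.5986 -0.2705] -166
lid_small_center top [ 0.5976 -0.263  -0.0534  0.0097] -284 flat [ 0.5978 -0.2632] -283
lid_medium_center scene [ 0.3563  0.2779 -0.0066 -0.0067] -217 flat [0.356  0.2785] -217
lid_medium_center top [ 0.3581  0.2802  0.016  -0.0196] -331 flat [0.3581 0.2803] -331
lid_large_center scene [ 0.5165  0.456   0.004  -0.0058] -212 flat [0.5159 0.4569] -212
lid_large_center top [ 0.5176  0.459  -0.0009 -0.0061] -313 flat [0.5177 0.4593] -313
scissors_center [array([376.6, 223.1,  54.1,  20.1])]
tape_roll_center [array([331.6, 270.5,  20.1,  24.3])]
[ 0.24393338 -0.9571314  -0.58544012] 26.5
```

Run:
```python
from h import *
I=cv2.imread("pics/scene13.png");G=grad(I)
for n,x0,h in(("small",(.5965,-.2645),.041),("medium",(.3565,.279),.061)):
  R=.032 if n=="small" else .043
  for z in(.009,.011,.012,.015,.019):
    b=max(((map_coordinates(G,proj("scene",circ(R,h+z)+[x0[0]+i,x0[1]+j,0]).T[::-1],order=1)).mean(),i,j) for i in np.arange(-.008,.0081,.001) for j in np.arange(-.008,.0081,.001));print(n,z,np.round(b,4))
# radial profile of edge: for 12 azimuths distance (mm at z=h+.011) of strongest gradient from x0
  for a in np.arange(0,360,30):
    r=np.arange(R-.008,R+.010,.0005);P=np.c_[x0[0]+r*np.cos(np.radians(a)),x0[1]+r*np.sin(np.radians(a)),0*r+h+.011]
    g=map_coordinates(G,proj("scene",P).T[::-1],order=1);k=g.argmax();print(a,round((r[k]-R)*1e3,1),int(g[k]),end=" | ")
  print()
# knob: dark blob vs expected axis
for nm,c in(("scene13","scene"),("top13","top")):
  J=cv2.imread(f"pics/{nm}.png").max(2)
  for n,x0,h in(("small",(.5953,-.263),.041),("medium",(.3575,.279),.061),("large",(.517,.457),.071)):
    u=proj(c,[[*x0,h+.030]])[0];w=u.astype(int);s=J[w[1]-10:w[1]+11,w[0]-10:w[0]+11]<60
    ys,xs=np.nonzero(s);print(c,n,"knob blob",round(xs.mean()+w[0]-10,1),round(ys.mean()+w[1]-10,1),"expected",np.round(u,1),s.sum())
```

```text
small 0.009 [ 1.661875e+02  2.000000e-03 -5.000000e-03]
small 0.011 [ 1.653881e+02  2.000000e-03 -6.000000e-03]
small 0.012 [ 1.653032e+02  3.000000e-03 -6.000000e-03]
small 0.015 [ 1.639886e+02  5.000000e-03 -7.000000e-03]
small 0.019 [ 1.619123e+02  7.000000e-03 -8.000000e-03]
0 -0.5 290 | 30 -2.5 170 | 60 -2.5 143 | 90 -1.5 158 | 120 -0.5 162 | 150 -5.5 457 | 180 1.0 165 | 210 2.0 155 | 240 0.5 178 | 270 4.5 195 | 300 6.5 239 | 330 5.0 263 | 
medium 0.009 [ 2.168575e+02 -2.000000e-03  1.000000e-03]
medium 0.011 [ 2.165182e+02  0.000000e+00 -1.000000e-03]
medium 0.012 [ 2.160806e+02  1.000000e-03 -2.000000e-03]
medium 0.015 [ 2.151379e+02  3.000000e-03 -5.000000e-03]
medium 0.019 [ 2.103883e+02  6.000000e-03 -8.000000e-03]
0 -1.5 301 | 30 -1.0 150 | 60 -1.5 149 | 90 -1.0 120 | 120 -2.5 355 | 150 -8.0 358 | 180 1.0 121 | 210 0.0 114 | 240 -2.0 179 | 270 1.5 362 | 300 2.0 337 | 330 -2.5 324 | 
scene small knob blob 263.0 283.7 expected [263.8 280.8] 21
scene medium knob blob 338.0 130.5 expected [338.6 129. ] 12
scene large knob blob 411.7 123.6 expected [412. 123.] 26
top small knob blob 425.4 180.9 expected [425.6 181.6] 29
top medium knob blob 202.5 276.4 expected [202.7 276.7] 48
top large knob blob 130.0 209.0 expected [130.4 209.2] 83
```

The seat height at release (41.1 mm above the grasp height) says the lid is home, but the front edge reads oddly. A light touch on the knob top will settle it, with contact expected at z = 82 mm.

>>> send_rows(motion="1 -3 -2.6 0 0; 1 -6.2 -5.3 0 0; 1 -9.4 -8 0 0; 1 -12.6 -10.7 0 0; 1 -15.8 -13.4 0 0")

```text
clock: 27.0
eef_pos: [0.5714, -0.2396, 0.1545]
tool_rot: [0.049, 0.999, 0.0, -0.0]
ft_force: [0.6, -0.2, 0.1]
grip_width: -0.0002
grasp_force: 0.0
```

>>> send_rows(motion="1 -2.7 -2.35 0 0; 1 -2.7 -2.35 2 0; 1 -2.7 -2.35 4 0; 1 -2.7 -2.35 5.5 0; 1 -2.7 -2.35 6.5 0")

```text
clock: 27.5
eef_pos: [0.5942, -0.264, 0.0876]
tool_rot: [0.049, 0.999, 0.0, -0.001]
ft_force: [0.0, -0.5, -0.3]
grip_width: -0.0002
grasp_force: 0.0
```

>>> send_rows(motion="1 0 0 0 0; 1 0 0 0 0; 1 0 0 0 0")

```text
clock: 27.8
eef_pos: [0.5961, -0.2636, 0.0911]
tool_rot: [0.048, 0.999, -0.0, 0.001]
ft_force: [0.5, 0.0, 0.1]
grip_width: 0.0001
grasp_force: 0.0
```

>>> send_rows(motion="1 0 0 0.3 0; 1 0 0 0.5 0; 1 0 0 0.5 0")

```text
clock: 28.1
eef_pos: [0.5953, -0.263, 0.0847]
tool_rot: [0.048, 0.999, 0.0, -0.0]
ft_force: [-0.1, 0.0, 0.1]
grip_width: -0.0002
grasp_force: 0.0
```

>>> send_rows(motion="1 0 0 0.2 0; 1 0 0 0.2 0; 1 0 0 0.2 0")

```text
clock: 28.4
eef_pos: [0.5954, -0.2631, 0.0827]
tool_rot: [0.048, 0.999, 0.0, -0.0]
ft_force: [-0.7, 0.4, -0.6]
grip_width: 0.0002
grasp_force: 0.0
```

>>> send_rows(motion="1 0 0 0.1 0; 1 0 0 0.1 0")

```text
clock: 28.6
eef_pos: [0.5956, -0.2632, 0.0822]
tool_rot: [0.048, 0.999, -0.0, 0.0]
ft_force: [-1.5, 0.3, 1.9]
grip_width: 0.0002
grasp_force: 0.8
```

>>> send_rows(motion="1 0 0 0.1 0; 1 0 0 0.1 0")

```text
clock: 28.8
eef_pos: [0.5957, -0.2633, 0.0821]
tool_rot: [0.048, 0.999, -0.0, 0.001]
ft_force: [-2.4, 1.2, 6.0]
grip_width: -0.0001
grasp_force: 2.9
```

The knob top is at 82.1 mm, so the lid is home and bearing solidly. I retreat and hand in.

>>> send_rows(motion="1 0 0 -1 0; 1 0 0 -4 0; 1 0 0 -8 0; 1 2 2 -10 0; 1 5 5 -10 0")

```text
clock: 29.3
eef_pos: [0.5536, -0.2104, 0.1851]
tool_rot: [0.049, 0.999, -0.002, 0.005]
ft_force: [0.3, 0.4, -0.9]
grip_width: -0.0003
grasp_force: 0.0
```

>>> send_rows(motion="1 0 0 0 0; 1 0 0 0 0; 1 0 0 0 0")

```text
clock: 29.6
eef_pos: [0.5515, -0.2092, 0.1814]
tool_rot: [0.048, 0.999, -0.0, 0.001]
ft_force: [-0.7, -0.1, 0.4]
grip_width: 0.0001
grasp_force: 0.0
```

Run:
```python
from h import *
G={c:grad(vision.camera(c)) for c in M};print(fit(G,"lid_small_center",["top"],(.5955,-.263),span=.006,dz=.041),bot.get_obs()["eef_pos"])
print(workorder.job_done())
```

```text
(array([ 5.96792799e-01, -2.69119936e-01,  7.48329181e-11]), np.float64(-167.3303985595703)) [ 0.55154615 -0.20939772  0.18095946]
the job is handed in; nothing more can be done
None
```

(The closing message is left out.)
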